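# Shut the heavy lid of a parts-cleaning tank

## Robot

A 6-joint arm with a two-finger parallel gripper is mounted at the origin on the work surface. World frame = base frame: x ahead of the robot, y to its left, z up, the work surface at z = 0. Lengths are in mm, angles in rad, forces in N, time in s.
With the tool pointing down it reaches from about 325 to 1000 mm from the base axis. Payload 5.1 kg.
Tool frame: the origin (TCP) lies between the finger pads; the fingertips stand ctrl.tcp_to_tips ahead of it and the grasp point (between the pads) is the TCP (ctrl.tcp_to_tips is the distance from the TCP to the fingertips, in mm); z points along the fingers, y is the direction in which the jaws open and shut (so a half turn about z gives the same grasp; the last joint's range is limited). The gripper opens to 85 mm and grips with 20 to 120 N. Pads are 22 mm wide; open, the fingers measure 114 mm over their backs; the gripper's body (76 mm by 85 mm) begins 54 mm behind the grasp point. The pads swing forward as they close: fully open they stand 13 mm farther back than shut.
Start: joints at [-1.306, 0.124, 1.65, -0, 1.367, -0.083], TCP at [221.507, -611.081, 250.322] pointing down, gripper open.
Joint ranges: [-2.61, 2.61], [-1.02, 2.33], [0.03, 2.71], [-1.35, 4.49], [0.32, 2.68], [-2.91, 2.91]. Speed limits (rad/s): [2.57, 2.57, 3.14, 3.14, 3.14, 3.14].

## Interface

Orientations are given as a unit quaternion [x, y, z, w].
In Python, from workcell import telemetry, capture, ctrl gives the robot as it stands. The module is installed in compiled form; this text tells all that it offers.
- The arm moves only by the tool step_arm, never from a script. Its argument "increments" is a list of rows, each an object of numbers: "x", "y", "z": the shift along the tool's x, y, z in cm; "ax", "ay", "az": the turn, a rotation vector about the tool's x, y, z in degrees. A call has 1 to 5 rows; each row is the pose to reach, as a shift and turn from the pose commanded when the call began, along the tool's axes at that moment; what a row does not reach only later rows make up. A row lasts 1/8 s, in which the tool goes at most 62.5 mm and 10.7 degrees, less where a joint would pass 70% of its speed; a pose out of reach is approached as far as the arm can. A call with a gripper value outside its range is refused whole. "hand" is the finger opening in cm, from 0 to 8.54, set as the call begins (left out, the last holds). The fingers move at their own pace and stop on an object; "force" is the grip in N (left out, the last holds). Time passes only in rows, so rows that repeat a pose let the fingers close. It gives the time, the measured TCP pose, the force and the opening at its end, in the units of the state.
- telemetry.state(): the state, without advancing time (a new reading comes with each control period).
- capture(name): name is "scene" or "side" or "wrist"; returns a dict with "image" (480x640x3 uint8, blue, green, red), "depth" (480x640 float32, mm along the optical axis (not along the pixel's ray), 0 where there is no reading), "intrinsics" (3x3 intrinsics, pixels), "extrinsics" (4x4, takes a point from camera to world coordinates); the wrist camera has in their place "T_tool_cam" (4x4, takes a point from camera to tool coordinates, whose origin is the TCP and whose axes are the flange's). Camera axes: x right, y down, z forward; pixel columns grow to the right and rows downward; lengths in mm; the calibration is good to about 2 mm. A picture is of the moment at which its call begins: read the wrist's pose just before it.
- ctrl.job_done(): hands the job in, once; it reports no verdict.
The state is a dict: "time": time; "joint_pos": joint angles; "qd": joint speeds; "joint_efforts": joint torques, N m; "position": TCP position; "tool_rot": TCP orientation; "wrist_force": force on the tool from outside, world axes, zero at the start; "torque": the same for the moment, N m; "finger_gap": finger opening in mm.
Only numpy, scipy, OpenCV 4.12 (cv2) and the standard library are available. Lean on these libraries where they do the work, as an engineer would, in place of code of your own. Each camera call takes 0.05 s, during which the arm holds its last target.

## Task

Shut the parts-cleaning tank: bring its heavy steel lid down under control all the way, never letting it drop or slam, then press its front edge until the lid sits fully home on its seal, and take your hand away. Leave the oil filter, the rocker cover and the torque wrench beside it undisturbed.

Things in the scene. Friction and masses are not known exactly. Their poses are not given: they have to be found in the camera images.
- tank: Bare-steel parts-cleaning tank fixed on the bench, 180 mm deep (its x), 300 wide (y), rim 113 high with a black rubber seal; a basket with two castings inside; a drain cock sticks out 35 mm low on its -y end. Origin: centre of its underside. Its -x side is the front, roughly towards the robot; the lid is hinged on the rear (+x) rim.
- lid (a joint): Lid angle (rad): 0 shut on a rigid stop, seal squeezed; starts at 1.12-1.28, stops at 1.35. The lid weighs 0.7-1 kg. Stiff hinges (0.55 N m) hold it while steep; lower than 0.8-1.1 its weight wins and it falls unless held. Let down gently it rests on the springy seal at 0.015-0.04; some 2-5 N down at the bar then brings it to 0, where the hinges keep it. Pushes up to 20 N do no harm.
- grip_bar (a point): Middle of the round grip bar, 20 mm thick, 130 long, at the middle of the lid's front edge, 225 mm from the hinge axis. A solid lip of 4 mm sheet, 130 wide, joins it to the lid with no gap: fingers get round it only from outside. Lid axes: x towards the hinge, y along the bar, z out of the lid's outer face (when shut: the tank's axes). Shut, it is 129 mm up, 45 mm before the tank's front wall.
- lid_hinge (a point): Middle of the hinge axis, 125 mm above the bench on the tank's rear rim; the axis runs along the tank's y. Axes as for the grip bar; the bar's middle is at (-225, 0, 4) mm in them.
- lid_middle (a point): Middle of the lid's outer (upper) face, 90 mm from the hinge axis. The lid is a flat steel sheet, 312 mm wide, reaching 190 mm from the hinge axis, then the lip and the bar. Shut, its upper face is 131 mm above the bench. Axes as for the grip bar.
- oil_filter: Bystander: white oil-filter canister standing on the bench, 76 mm in diameter, 91 mm high; origin at the centre of its underside.
- rocker_cover: Bystander: cast rocker cover lying on the bench, 75 by 120 mm (its x, y) and 52 mm high; origin at the centre of its underside.
- torque_wrench: Bystander: torque wrench lying on the bench, 350 mm long along its x, 32 mm wide and 30 mm high; origin near its middle on the bench.

How it is judged (in metres and radians):
On the way, in this order (a step that is already met when the one before it is completed fails the run):
1. the lid is on its way down, held against its weight (below 0.7 rad and above 0.1 rad for 0.3 s) (value of joint lid between 0.1 and 0.7 rad), for 0.3 s.
2. the lid has been let down on to its seal (below 0.06 rad) (value of joint lid below 0.06 rad), for 0.1 s.
At the end, for the whole second after the job is handed in: The lid is fully home on its seal (lid angle below 0.010 rad, about 2.3 mm at the grip bar) and at rest, and the oil filter, rocker cover and torque wrench are within 15 mm of where they stood (value of joint lid below 0.01 rad and velocity of joint lid between -0.05 and 0.05 rad/s and distance of each of oil_filter, rocker_cover, torque_wrench from where it was at the start of the episode below 0.015 m); the robot touches nothing.
It fails at once if the lid drops or slams (closes faster than 1.2 rad/s, about 0.27 m/s at the grip bar) (velocity of joint lid below -1.2 rad/s).
It fails at once if a bystander is disturbed (moved more than 15 mm) (distance of any of oil_filter, rocker_cover, torque_wrench from where it was at the start of the episode above 0.015 m).
It also fails if it takes over 50 s, if anything falls off the work surface, if the arm or the gripper's body presses on something with over 40 N, if the wrist force passes 120 N, or if a joint passes its speed limit or range.

## Working session

There is one attempt and no reset: what is moved stays moved. The work goes in short steps, Python scripts to look and compute and a tool call to move; the robot and the scene stay as the last step left them, time stands still between calls to the robot, and variables do not carry over. Pictures are saved under pics/ and viewed, and the job is handed in when it is done.

Besides the shell and the picture viewer there is one more tool, called as name([rows], argument=value, ...), one row to a line, values as JSON. step_arm: Moves the arm, as the interface text tells. Its arguments: {"type":"object","properties":{"increments":{"type":"array"},"hand":{"type":"number"},"force":{"type":"number"}},"required":["increments"]}

```bash
mkdir -p pics; cat > h.py <<'E'
import numpy as np,cv2
from workcell import telemetry,capture,ctrl
def pts(c):
    d=c["depth"];K=np.array(c["intrinsics"]);T=np.array(c["extrinsics"])
    v,u=np.mgrid[:d.shape[0],:d.shape[1]]
    P=np.stack([(u-K[0,2])/K[0,0]*d,(v-K[1,2])/K[1,1]*d,d],-1)
    return P@T[:3,:3].T+T[:3,3]
E
python3 - <<'E'
from h import *
s=telemetry.state();print(s);print(ctrl.tcp_to_tips)
for n in("scene","side","wrist"):
    c=capture(n);cv2.imwrite(f"pics/{n}0.png",c["image"]);
    if n!="wrist":
        np.save(n+"0.npy",pts(c)); print(n,c["extrinsics"],c["intrinsics"])
    else: print(c["T_tool_cam"])
E
```

```text
{'time': 0.0, 'joint_pos': array([-1.30561647e+00,  1.24494652e-01,  1.65166978e+00,  4.24895365e-06,
        1.36749435e+00, -8.26620557e-02]), 'qd': array([-7.50826271e-04, -8.89564611e-05, -3.51863035e-03,  1.07997355e-03,
        5.06320960e-04, -2.58821258e-04]), 'joint_efforts': array([ 8.65492511e-04, -4.23617470e+01, -3.65451050e+01, -2.54819713e-05,
        6.88481145e-03, -9.38020435e-06]), 'position': array([ 221.35162152, -610.54471851,  249.06223252]), 'tool_rot': array([ 9.84913385e-01,  1.73044954e-01, -9.20741828e-05, -1.02895837e-03]), 'wrist_force': array([-0.77783239, -0.54729407, -0.11539998]), 'torque': array([ 0.04877791, -0.02214935,  0.02305812]), 'finger_gap': 85.35520228113775}
19.0
scene [[-7.38456184e-01  6.40392554e-01 -2.11139386e-01  8.24514210e+02]
 [ 6.74210869e-01  6.96094247e-01 -2.46764064e-01  3.30414578e+02]
 [-1.10529573e-02 -3.24576918e-01 -9.45794722e-01  1.08476127e+03]
 [ 0.00000000e+00  0.00000000e+00  0.00000000e+00  1.00000000e+00]] [[444.79954834   0.         321.927869  ]
 [  0.         444.79954834 233.8969381 ]
 [  0.           0.           1.        ]]
side [[-9.99846816e-01  1.50139198e-02  8.99590115e-03  6.10005618e+02]
 [ 5.35824939e-03  7.51862756e-01 -6.59297873e-01  1.10419444e+03]
 [-1.66623284e-02 -6.59148677e-01 -7.51828031e-01  1.30018498e+03]
 [ 0.00000000e+00  0.00000000e+00  0.00000000e+00  1.00000000e+00]] [[599.6767486    0.         319.60592481]
 [  0.         599.6767486  239.36318714]
 [  0.           0.           1.        ]]
[[ 2.08032482e-05 -9.66257633e-01 -2.57577535e-01  6.49302617e+01]
 [ 9.99999104e-01 -3.24726408e-04  1.29891996e-03  4.46412329e-02]
 [-1.33873355e-03 -2.57577331e-01  9.66256760e-01 -1.22987183e+02]
 [ 0.00000000e+00  0.00000000e+00  0.00000000e+00  1.00000000e+00]]
```

View pics/scene0.png

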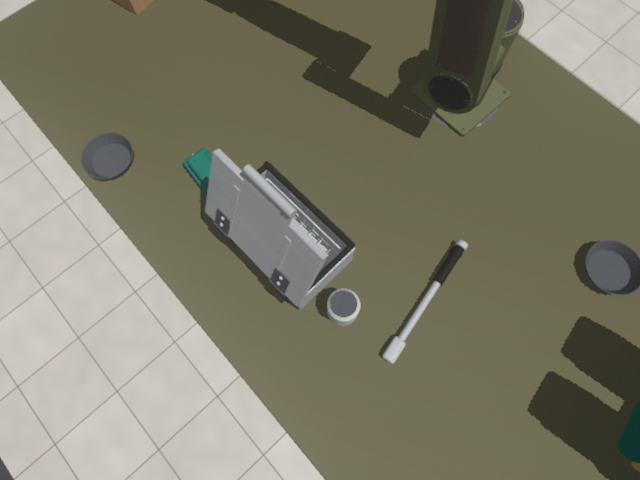

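View pics/side0.png

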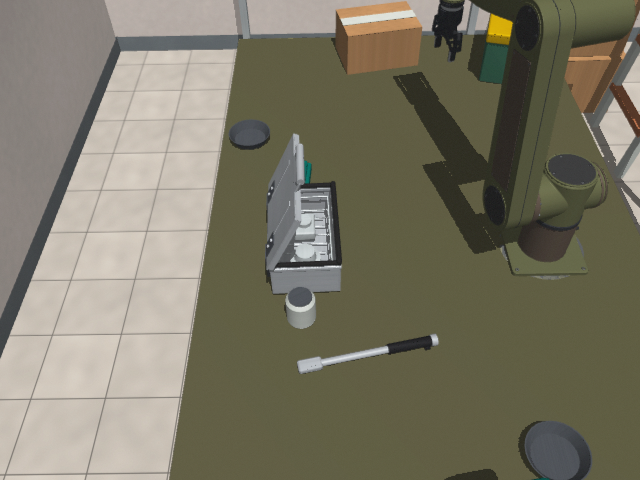

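The scene shot has the lid steep, with the bar at about (268,190), hinges at (222,218) and (280,282), the filter at (343,307), the wrench at (425,300) and the cover hidden behind at (200,168). Next I measure the geometry from depth.

```bash
python3 - <<'E'
from h import *
np.set_printoptions(precision=1,suppress=True)
P=np.load("scene0.npy");S=np.load("side0.npy")
for n,(u,v) in dict(bar1=(247,172),barm=(268,190),bar2=(290,210),hA=(222,218),hB=(280,282),lidmid=(255,232),lidTL=(218,158),lidTR=(322,262),lidBL=(209,208),lidBR=(302,300),filt=(344,300),wrh=(395,348),wrt=(462,246),rimF=(352,245),cov=(197,162)).items(): print(n,P[v,u])
for n,(u,v) in dict(bar1=(298,148),bar2=(300,178),rimFc=(338,264),rimFc2=(331,186),rimRc=(270,267),filt=(300,297)).items(): print('side',n,S[v,u])
# lid plane fit
m=np.zeros(P.shape[:2],np.uint8);cv2.fillPoly(m,[np.array([[225,185],[245,195],[290,235],[315,262],[300,285],[235,225]])],1)
Q=P[m>0];
for _ in range(4):
    c=np.median(Q,0);c=Q.mean(0);U,s,V=np.linalg.svd(Q-c,full_matrices=False);n=V[2]
    r=(Q-c)@n;Q=Q[abs(r-np.median(r))<2.5*max(1,np.std(r))*0.8]
np.set_printoptions(precision=4)
print(c,n,len(Q),np.std((Q-c)@n), 'axis',np.cross(n,[0,0,1]))
# rim band points in side by height
z=S[...,2];m=(abs(z-113)<5)
ys,xs=np.where(m[180:300,260:350]);R=S[180:300,260:350][m[180:300,260:350]]
print(len(R),R.min(0),R.max(0)); r=cv2.minAreaRect(R[:,:2].astype(np.float32));print(r)
E
```

```text
bar1 [679.4 -46.7 343.3]
barm [674.5   8.1 344.3]
bar2 [670.   63.6 340.6]
hA [757.5 -85.6 168.8]
hB [756.  107.5 155.3]
lidmid [728.9   3.5 207.1]
lidTL [ 693.8 -132.   300. ]
lidTR [681.9 161.2 277.8]
lidBL [ 762.6 -135.6  145.5]
lidBR [744.7 163.2 127.5]
filt [672.7 221.1  95.5]
wrh [652.  374.1  27.5]
wrt [355.4 313.3  30.3]
rimF [580.7 147.6 135. ]
cov [ 700.5 -304.    55.3]
side bar1 [673.  -37.5 340.3]
side bar2 [666.3  72.3 341.9]
side rimFc [578.2 154.  121.3]
side rimFc2 [ 591.  -112.8  137.8]
side rimRc [748.1 170.2 133.5]
side filt [674.  233.4  92.1]
[716.7221  39.9521 235.2894] [0.9108 0.0332 0.4116] 2941 0.8274462123419921 axis [ 0.0332 -0.9108  0.    ]
352 [ 570.3944 -147.9362  108.0108] [773.9875 166.9406 117.9593]
((673.029052734375, 6.3903656005859375), (193.36410522460938, 316.3254699707031), 2.3223845958709717)
```

The measured geometry: lid angle about 1.147 rad, tank yaw about 0.036 rad, hinge about (761,12,125), bar now about (672,8,332), and shut about (536,3,129). I'll swing the arm over.

step_arm([
  {"x": 3.5, "y": -4, "z": -1.3, "az": -10},
  {"x": 7, "y": -8, "z": -2.6, "az": -20},
  {"x": 10.5, "y": -12, "z": -3.9, "az": -30},
  {"x": 14, "y": -16, "z": -5.2, "az": -40},
  {"x": 17.5, "y": -20, "z": -6.5, "az": -50},
])

```text
$.increments[0]: bad value
```

```bash
cat >> h.py <<'E'
import json
from scipy.spatial.transform import Rotation as R
def log():
    s=telemetry.state();o=dict(q=s["joint_pos"].tolist(),p=s["position"].tolist(),r=s["tool_rot"].tolist(),t=float(s["time"]))
    open("log.jsonl","a").write(json.dumps(o)+"\n")
    np.set_printoptions(precision=3,suppress=True)
    print(s["time"],s["joint_pos"],s["position"],s["finger_gap"],s["wrist_force"]);print(R.from_quat(s["tool_rot"]).as_matrix())
    return s
E
python3 -c "
from h import *
log()"
```

```text
0.15 [-1.306  0.124  1.651  0.     1.368 -0.083] [ 221.395 -610.662  249.308] 85.30523273623592 [ 0.202 -0.227  0.285]
[[ 0.94   0.341 -0.   ]
 [ 0.341 -0.94   0.002]
 [ 0.    -0.002 -1.   ]]
```

step_arm([
  {"x": 3.5, "y": -4.0, "z": -1.3, "ax": 0, "ay": 0, "az": -10},
  {"x": 7, "y": -8, "z": -2.6, "ax": 0, "ay": 0, "az": -20},
  {"x": 10.5, "y": -12, "z": -3.9, "ax": 0, "ay": 0, "az": -30},
  {"x": 14, "y": -16, "z": -5.2, "ax": 0, "ay": 0, "az": -40},
  {"x": 17.5, "y": -20, "z": -6.5, "ax": 0, "ay": 0, "az": -50},
])

```text
time: 0.78
position: [318.1, -361.6, 315.4]
tool_rot: [0.818, 0.575, 0.0, -0.0]
wrist_force: [0.5, 0.7, 0.4]
finger_gap: 85.4
```

```bash
python3 -c "
from h import *
log()"
```

```text
0.775 [-0.961 -0.291  1.931  0.     1.502 -0.616] [ 318.11  -361.647  315.407] 85.36014827842489 [0.481 0.66  0.42 ]
[[ 0.338  0.941  0.   ]
 [ 0.941 -0.338  0.   ]
 [ 0.    -0.    -1.   ]]
```

step_arm([
  {"x": 6, "y": 0, "z": -1.5, "ax": 0, "ay": 0, "az": -5},
  {"x": 12, "y": -0.5, "z": -3, "ax": 0, "ay": 0, "az": -10},
  {"x": 18, "y": -1, "z": -4.5, "ax": 0, "ay": 0, "az": -15},
  {"x": 24, "y": -1.5, "z": -6, "ax": 0, "ay": 0, "az": -20},
  {"x": 30, "y": -2, "z": -7.5, "ax": 0, "ay": 0, "az": -22},
])

```text
time: 1.4
position: [401.9, -72.8, 390.7]
tool_rot: [0.695, 0.719, 0.0, 0.0]
wrist_force: [1.1, -0.2, 0.5]
finger_gap: 85.5
```

```bash
python3 -c "
from h import *
log()"
```

```text
1.4 [-0.311 -0.481  1.946  0.     1.677 -0.346] [401.932 -72.831 390.686] 85.53063157063437 [ 1.067 -0.23   0.517]
[[-0.035  0.999  0.001]
 [ 0.999  0.035 -0.   ]
 [-0.     0.001 -1.   ]]
```

step_arm([
  {"x": 0, "y": 2, "z": -1, "ax": 8, "ay": 0, "az": 0},
  {"x": 0, "y": 3, "z": -2, "ax": 16, "ay": 0, "az": 0},
  {"x": 0, "y": 3, "z": -3, "ax": 24, "ay": 0, "az": 0},
])

```text
time: 1.78
position: [432.6, -73.3, 420.6]
tool_rot: [0.679, 0.703, -0.151, -0.146]
wrist_force: [-1.6, -0.6, -0.6]
finger_gap: 85.1
```

```bash
python3 -c "
from h import *
log()"
```

```text
1.775 [-0.228 -0.166  1.692 -0.119  2.023 -0.292] [432.561 -73.303 420.568] 85.11278697703537 [-1.63  -0.582 -0.554]
[[-0.035  0.911 -0.411]
 [ 0.999  0.032 -0.014]
 [-0.    -0.411 -0.912]]
```

step_arm([
  {"x": -2, "y": 0, "z": -1, "ax": 0, "ay": 10, "az": 0},
  {"x": -4, "y": 0, "z": -2, "ax": 0, "ay": 20, "az": 0},
  {"x": -6, "y": 0, "z": -2, "ax": 0, "ay": 30, "az": 0},
])

```text
time: 2.15
position: [442.8, -134.1, 439.6]
tool_rot: [0.695, 0.642, 0.034, -0.322]
wrist_force: [0.4, 0.0, 0.7]
finger_gap: 85.5
```

```bash
python3 -c "
from h import *
log()"
```

```text
2.15 [-0.541 -0.043  1.599  0.289  2.189 -0.366] [ 442.761 -134.104  439.606] 85.4833141284044 [0.355 0.036 0.744]
[[ 0.174  0.914 -0.366]
 [ 0.87   0.031  0.492]
 [ 0.461 -0.405 -0.79 ]]
```

```bash
cat > kin.py <<'E'
import numpy as np,json
from scipy.spatial.transform import Rotation as R
from scipy.optimize import least_squares
Z=lambda a:R.from_euler('z',a);Y=lambda a:R.from_euler('y',a)
def fk(q,p,s4=1):
    h,a1,L1,e,L2,Lt,d=p
    r=Z(q[0]);r2=r*Y(q[1]);r3=r2*Y(q[2]);r5=r3*Z(s4*q[3])*Y(q[4])
    t=r.apply([a1,d,h])+r2.apply([0,0,L1])+r3.apply([e,0,L2])+r5.apply([0,0,Lt])
    return t,r5*Z(q[5]+np.pi/2)
if __name__=="__main__":
    D=[json.loads(l) for l in open("log.jsonl")]
    for s4 in(1,-1):
        print(s4,[np.round((fk(d['q'],np.ones(7),s4)[1].inv()*R.from_quat(d['r'])).magnitude(),4) for d in D])
        f=lambda p:np.concatenate([fk(d['q'],p,s4)[0]-d['p'] for d in D]+[(p-[400,0,400,0,400,200,50])*1e-3])
        s=least_squares(f,[400,0,400,0,400,200,50]);print(s.x.round(1),np.abs(s.fun).max())
        if s4==1: np.save("kp.npy",s.x)
E
python3 kin.py
```

```text
1 [np.float64(0.0), np.float64(0.0), np.float64(0.0), np.float64(0.0), np.float64(0.0)]
[223.2   0.  452.4  42.4 613.1 256.5  53.6] 0.21309624970377103
-1 [np.float64(0.0), np.float64(0.0005), np.float64(0.0001), np.float64(0.2378), np.float64(0.5788)]
[-196.7  -43.7  211.1 -443.   571.3   76.6   62. ] 69.23376186055691
```

```bash
cat > plan.py <<'E'
from kin import *
kp=np.load("kp.npy");lo=np.array([-2.61,-1.02,.03,-1.35,.32,-2.91]);hi=np.array([2.61,2.33,2.71,4.49,2.68,2.91])
yaw=0.0365;H=np.array([761,11.6,125.])
def tcp(th,al,phi=0,dz=5,yb=0):
    # dz: bar lies dz ahead of TCP along tool z ; yb: contact along bar
    L=Z(yaw)*Y(th)
    zc=np.array([np.cos(al),np.sin(al),0]);yt=np.array([0,0,1.]);xt=np.cross(yt,zc)
    T=L*Y(phi)*R.from_matrix(np.c_[xt,yt,zc])
    b=H+L.apply([-225,yb,4]);return b-dz*T.apply([0,0,1]),T
def ik(p,T,q0):
    f=lambda q:np.r_[(fk(q,kp)[0]-p)/100,(T.inv()*fk(q,kp)[1]).as_rotvec()]
    s=least_squares(f,np.clip(q0,lo+1e-3,hi-1e-3),bounds=(lo,hi));return s.x,np.abs(s.fun).max()
E
python3 - <<'E'
from plan import *
np.set_printoptions(precision=2,suppress=True)
q0=np.array([-.54,0,1.6,.3,2.2,-.37])
for al in(0,20,40,60,75):
  for ph in(0,25):
    q=q0.copy();print("al",al,"phi end",ph)
    for th in(1.147,.9,.6,.3,.1,0):
        p,T=tcp(th,np.radians(al),np.radians(ph*(1.147-th)/1.147))
        q,e=ik(p,T,q); print("  ",th,q,round(e,3))
E
```

```text
al 0 phi end 0
   1.147 [-0.09 -0.1   1.77  0.06  1.05 -0.14] 0.0
   0.9 [-0.11 -0.31  2.05  0.14  0.74 -0.22] 0.0
   0.6 [-0.16 -0.5   2.36  0.48  0.35 -0.56] 0.0
   0.3 [-0.2  -0.49  2.6   2.35  0.32 -2.45] 0.0
   0.1 [-0.22 -0.23  2.65  2.78  0.77 -2.9 ] 0.0
   0 [-0.25 -0.05  2.63  2.76  1.02 -2.91] 0.034
al 0 phi end 25
   1.147 [-0.09 -0.1   1.77  0.06  1.05 -0.14] 0.0
   0.9 [-0.11 -0.27  1.99  0.11  0.85 -0.19] 0.0
   0.6 [-0.14 -0.44  2.25  0.22  0.58 -0.31] 0.0
   0.3 [-0.18 -0.51  2.46  0.63  0.32 -0.73] 0.011
   0.1 [-0.25 -0.45  2.57  1.72  0.32 -1.86] 0.065
   0 [-0.21 -0.38  2.6   2.31  0.32 -2.44] 0.012
al 20 phi end 0
   1.147 [-0.24 -0.05  1.75  0.49  1.18 -0.48] 0.0
   0.9 [-0.3  -0.25  2.02  0.68  0.95 -0.74] 0.0
   0.6 [-0.38 -0.4   2.32  1.11  0.77 -1.26] 0.0
   0.3 [-0.45 -0.36  2.52  1.74  0.82 -2.02] 0.0
   0.1 [-0.48 -0.12  2.57  2.09  1.06 -2.51] 0.0
   0 [-0.49  0.05  2.55  2.19  1.23 -2.71] 0.0
al 20 phi end 25
   1.147 [-0.24 -0.05  1.75  0.49  1.18 -0.48] 0.0
   0.9 [-0.28 -0.21  1.97  0.6   1.03 -0.65] 0.0
   0.6 [-0.34 -0.36  2.22  0.82  0.87 -0.94] 0
[... 1310 characters left out ...]
.16  2.18  1.29  1.52 -1.91] 0.0
   0 [-0.6   0.22  2.18  1.31  1.52 -2.03] 0.0
al 75 phi end 0
   1.147 [-0.44  0.31  1.63  1.21  1.81 -0.89] 0.0
   0.9 [-0.48  0.24  1.79  1.23  1.79 -1.21] 0.0
   0.6 [-0.53  0.21  1.94  1.25  1.78 -1.63] 0.0
   0.3 [-0.57  0.28  2.03  1.27  1.78 -2.06] 0.0
   0.1 [-0.58  0.37  2.05  1.28  1.79 -2.36] 0.0
   0 [-0.58  0.43  2.04  1.29  1.79 -2.5 ] 0.0
al 75 phi end 25
   1.147 [-0.44  0.31  1.63  1.21  1.81 -0.89] 0.0
   0.9 [-0.48  0.24  1.77  1.21  1.8  -1.12] 0.0
   0.6 [-0.52  0.21  1.92  1.21  1.78 -1.41] 0.0
   0.3 [-0.56  0.26  2.01  1.2   1.76 -1.73] 0.0
   0.1 [-0.57  0.33  2.04  1.21  1.74 -1.94] 0.0
   0 [-0.58  0.38  2.04  1.21  1.73 -2.04] 0.0
```

α=40° (the hand coming from -y, in the lid plane) is reachable through the whole arc. Next I work out the pre-grasp moves.

```bash
cat >> plan.py <<'E'
def rows(p0,T0,targets):
    out=[]
    for p,T in targets:
        d=T0.inv().apply(np.array(p)-p0)/10; a=np.degrees((T0.inv()*T).as_rotvec())
        out.append(dict(zip(["x","y","z","ax","ay","az"],[round(float(v),2) for v in np.r_[d,a]])))
    return out
def seg(p0,T0,p1,T1,n,k=5):
    rv=(T0.inv()*T1).as_rotvec()
    return [(p0+(p1-p0)*i/n,T0*R.from_rotvec(rv*i/n)) for i in range(1,n+1)]
AL=np.radians(40)
E
python3 - <<'E'
from plan import *
from h import telemetry
s=telemetry.state();p0=s["position"];T0=R.from_quat(s["tool_rot"])
p1,T1=tcp(1.147,AL,0,dz=110)
print(p1,T1.as_matrix().round(3),np.linalg.norm(p1-p0),np.degrees((T0.inv()*T1).magnitude()), ik(p1,T1,s["joint_pos"]))
for r in rows(p0,T0,seg(p0,T0,p1,T1,8)): print(r)
E
```

```text
[640.13152396 -63.56742227 408.55047181] [[-0.292  0.911  0.291]
 [ 0.756  0.033  0.654]
 [ 0.586  0.411 -0.698]] 211.88461756694628 49.06705838785367 (array([-4.76146739e-01,  6.17900295e-04,  1.64472114e+00,  7.96214575e-01,
        1.55943739e+00, -7.05058127e-01]), np.float64(3.239075674343894e-14))
{'x': 1.02, 'y': 2.44, 'z': -0.16, 'ax': -4.92, 'ay': 1.15, 'az': -3.48}
{'x': 2.04, 'y': 4.88, 'z': -0.33, 'ax': -9.83, 'ay': 2.29, 'az': -6.97}
{'x': 3.06, 'y': 7.32, 'z': -0.49, 'ax': -14.75, 'ay': 3.44, 'az': -10.45}
{'x': 4.08, 'y': 9.76, 'z': -0.65, 'ax': -19.67, 'ay': 4.58, 'az': -13.93}
{'x': 5.09, 'y': 12.2, 'z': -0.82, 'ax': -24.58, 'ay': 5.73, 'az': -17.41}
{'x': 6.11, 'y': 14.64, 'z': -0.98, 'ax': -29.5, 'ay': 6.87, 'az': -20.9}
{'x': 7.13, 'y': 17.07, 'z': -1.15, 'ax': -34.42, 'ay': 8.02, 'az': -24.38}
{'x': 8.15, 'y': 19.51, 'z': -1.31, 'ax': -39.34, 'ay': 9.16, 'az': -27.86}
```

step_arm([
  {"x": 1.6, "y": 3.9, "z": -0.3, "ax": -7.9, "ay": 1.8, "az": -5.6},
  {"x": 3.3, "y": 7.8, "z": -0.5, "ax": -15.7, "ay": 3.7, "az": -11.1},
  {"x": 4.9, "y": 11.7, "z": -0.8, "ax": -23.6, "ay": 5.5, "az": -16.7},
  {"x": 6.5, "y": 15.6, "z": -1.0, "ax": -31.5, "ay": 7.3, "az": -22.3},
  {"x": 8.15, "y": 19.5, "z": -1.3, "ax": -39.3, "ay": 9.2, "az": -27.9},
])

```text
time: 2.78
position: [640.3, -62.4, 406.8]
tool_rot: [0.585, 0.713, 0.374, -0.102]
wrist_force: [0.5, 0.0, -0.1]
finger_gap: 85.2
```

```bash
python3 - <<'E'
from h import *
s=log()
c=capture("wrist");cv2.imwrite("pics/w1.png",c["image"])
d=c["depth"];K=c["intrinsics"];T=np.array(c["T_tool_cam"]);Rw=R.from_quat(s["tool_rot"]).as_matrix()
v,u=np.mgrid[:480,:640];P=np.stack([(u-K[0,2])/K[0,0]*d,(v-K[1,2])/K[1,1]*d,d],-1)
Pt=P@T[:3,:3].T+T[:3,3];W=Pt@Rw.T+s["position"];W[d==0]=np.nan
np.save("w1t.npy",Pt);np.save("w1.npy",W)
c=capture("side");cv2.imwrite("pics/s1.png",c["image"])
E
```

```text
2.775 [-0.474 -0.     1.648  0.795  1.555 -0.709] [640.347 -62.446 406.834] 85.17467748700777 [ 0.467  0.002 -0.079]
[[-0.295  0.91   0.292]
 [ 0.757  0.036  0.652]
 [ 0.583  0.414 -0.699]]
```

View pics/w1.png

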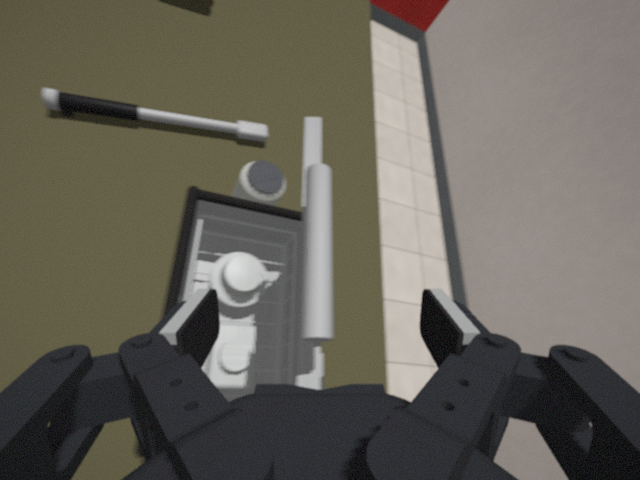

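View pics/s1.png

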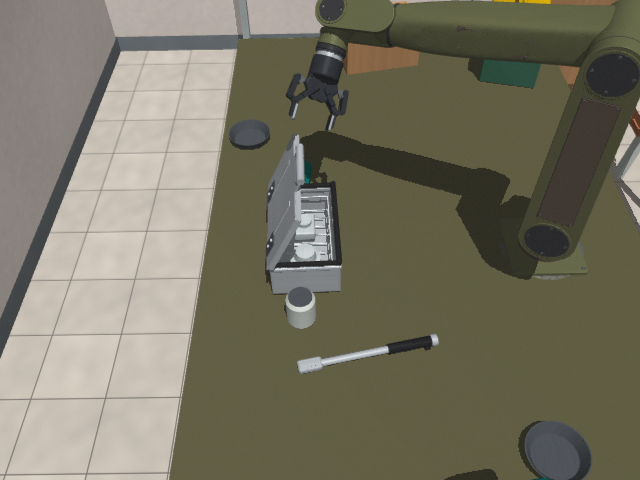

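The wrist view shows the bar from (318,165) to (318,340), edge-on, between the two fingers at (195,325) and (445,325). Next I check the bar's position in the tool frame.

```bash
python3 - <<'E'
import numpy as np;np.set_printoptions(precision=1,suppress=True)
W=np.load("w1.npy");T=np.load("w1t.npy")
for v in(175,200,250,300,330):
    cols=range(300,338)
    z=T[v,300:338,2]; ok=abs(z-np.nanmedian(T[v,312:325,2]))<14
    t=T[v,300:338][ok];i=np.argmin(t[:,2]);print(v,"y range",t[:,1].min(),t[:,1].max(),"top",t[i],W[v,300:338][ok][i], "x",t[:,0].mean())
from plan import tcp,AL,H,yaw,Z,Y
from scipy.spatial.transform import Rotation as R
for yb in(-65,0,65): print(yb,H+(Z(yaw)*Y(1.147)).apply([-225,yb,4]))
E
```

```text
175 y range -12.230181537780723 7.37393441360783 top [ 46.1  -4.2 130.7] [661.1  57.6 340.5] x 45.80424576004833
200 y range -12.58493345956671 7.054772616769368 top [ 29.4  -2.7 117.1] [663.5  36.1 341. ] x 28.86456111792469
250 y range -12.329094683860351 6.483975512942013 top [-0.5 -3.8 91.5] [663.8  -3.2 341. ] x -1.4074445326192482
300 y range -12.946463873604078 6.764225114430336 top [-26.9  -1.7  70.3] [667.3 -37.  341.3] x -28.108957675529773
330 y range -12.304864826981333 6.51545718863403 top [-40.8  -5.3  58. ] [664.6 -55.7 340.3] x -42.32531047019156
-65 [674.6 -56.6 331.7]
0 [672.2   8.4 331.7]
65 [669.8  73.3 331.7]
```

step_arm([
  {"x": 0, "y": -0.25, "z": 3, "ax": 0, "ay": 0, "az": 0},
  {"x": 0, "y": -0.25, "z": 6, "ax": 0, "ay": 0, "az": 0},
  {"x": 0, "y": -0.25, "z": 8.5, "ax": 0, "ay": 0, "az": 0},
  {"x": 0, "y": -0.25, "z": 10.4, "ax": 0, "ay": 0, "az": 0},
  {"x": 0, "y": -0.25, "z": 10.4, "ax": 0, "ay": 0, "az": 0},
])

```text
time: 3.5
position: [666.3, 5.7, 331.5]
tool_rot: [0.586, 0.713, 0.371, -0.105]
wrist_force: [0.3, 1.2, -0.1]
finger_gap: 85.0
```

```bash
python3 - <<'E'
from h import *
s=log()
a=capture("side")["image"];b=capture("wrist")["image"];cv2.imwrite("pics/s2.png",np.hstack([cv2.resize(a[80:320,180:420],(400,400)),cv2.resize(b,(400,300))[:300].copy() if 0 else cv2.copyMakeBorder(cv2.resize(b,(400,300)),0,100,0,0,0)]))
E
```

```text
3.5 [-0.353  0.044  1.727  0.808  1.389 -0.71 ] [666.341   5.671 331.545] 84.99102587291861 [ 0.294  1.156 -0.103]
[[-0.292  0.913  0.285]
 [ 0.757  0.038  0.653]
 [ 0.585  0.406 -0.702]]
```

View pics/s2.png

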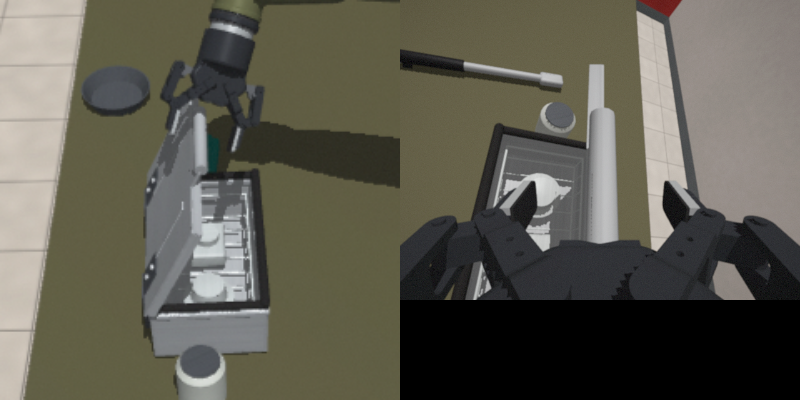

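```bash
python3 - <<'E'
from h import *
c=capture("side");T=np.linalg.inv(c["extrinsics"]);K=c["intrinsics"]
s=telemetry.state()
Rm=R.from_quat(s["tool_rot"])
def pr(p):
    q=T[:3,:3]@p+T[:3,3];q=K@q;return q[:2]/q[2]
im=c["image"].copy()
for p,col in((s["position"],(0,0,255)),(s["position"]+Rm.apply([0,42,6]),(0,255,255)),(s["position"]+Rm.apply([0,-42,6]),(0,255,0)),(np.array([672.2,8.4,331.7]),(255,0,255))):
    u=pr(p);print(u);cv2.circle(im,tuple(np.int32(u.round())),2,col,-1)
cv2.imwrite("pics/s3.png",cv2.resize(im[70:250,220:400],(600,600),interpolation=cv2.INTER_NEAREST))
E
```

```text
[300.24957251 161.2579445 ]
[283.32463027 158.93620672]
[315.53117143 168.29503404]
[298.15069614 163.08779521]
```

View pics/s3.png

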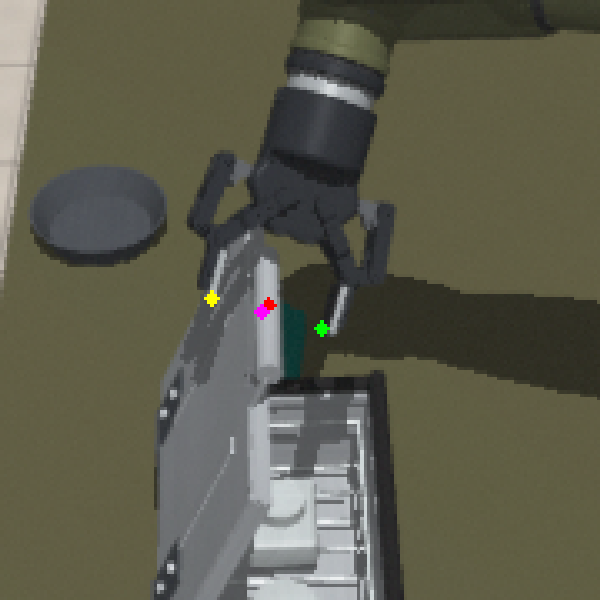

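The TCP (red) lies on the bar, with a finger on either side of it, so I close gently.

step_arm([
  {"x": 0, "y": 0, "z": 0, "ax": 0, "ay": 0, "az": 0},
  {"x": 0, "y": 0, "z": 0, "ax": 0, "ay": 0, "az": 0},
  {"x": 0, "y": 0, "z": 0, "ax": 0, "ay": 0, "az": 0},
  {"x": 0, "y": 0, "z": 0, "ax": 0, "ay": 0, "az": 0},
  {"x": 0, "y": 0, "z": 0, "ax": 0, "ay": 0, "az": 0},
], hand=1.6, force=30)

```text
time: 4.28
position: [666.9, 4.8, 333.1]
tool_rot: [0.586, 0.712, 0.372, -0.104]
wrist_force: [-1.8, -1.6, 0.7]
finger_gap: 18.7
```

```bash
python3 - <<'E'
from h import *
from plan import *
s=log()
p=s["position"];T=R.from_quat(s["tool_rot"])
a=capture("side")["image"];cv2.imwrite("pics/s4.png",cv2.resize(a[70:250,220:400],(600,600),interpolation=cv2.INTER_NEAREST))
# implied lid angle from TCP
l=Z(yaw).inv().apply(p-H);print(l,np.arctan2(l[2],-l[0]),np.hypot(l[0],l[2]))
E
```

```text
4.275 [-0.355  0.043  1.725  0.809  1.389 -0.711] [666.913   4.776 333.113] 18.69625523847302 [-1.76  -1.579  0.736]
[[-0.292  0.912  0.288]
 [ 0.757  0.037  0.652]
 [ 0.584  0.409 -0.701]]
[-94.273  -3.386 208.113] 1.1454581779814772 228.47029309424755
```

View pics/s4.png

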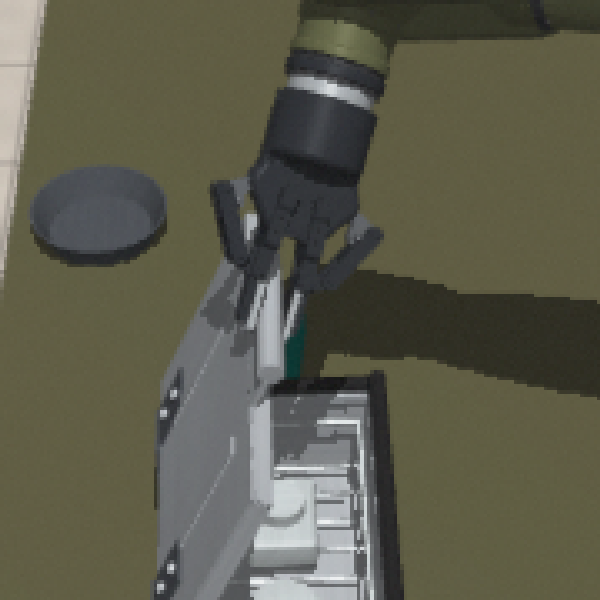

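Gripped, with the gap at 18.7 mm and low force. Next I compute the arc about the hinge.

```bash
cat > arc.py <<'E'
from plan import *
from h import telemetry
import sys,os
s=telemetry.state();p=s["position"];T0=R.from_quat(s["tool_rot"])
if not os.path.exists("g.npz"): np.savez("g.npz",p=p,r=s["tool_rot"])
g=np.load("g.npz");Tg=R.from_quat(g["r"]);th0=1.135;PH=np.radians(10)
L0=Z(yaw)*Y(th0);bar=L0.inv().apply(g["p"]+4.5*Tg.apply([0,0,1])-H);B=L0.inv()*Tg
def pose(th):
    L=Z(yaw)*Y(th);T=L*Y(PH*(th0-th)/th0)*B
    return H+L.apply(bar)-4.5*T.apply([0,0,1]),T
l=Z(yaw).inv().apply(p+4.5*T0.apply([0,0,1])-H);th=np.arctan2(l[2],-l[0])-np.arctan2(bar[2],-bar[0])
print("bar in lid",bar.round(1),"theta now",th.round(3),"r",np.hypot(l[0],l[2]).round(1),"F",s["wrist_force"].round(1),"gap",s["finger_gap"].round(1),s["time"])
# exact start pose as commanded if given as first arg else measured
ths=[float(a) for a in sys.argv[1:]]
for t,r in zip(ths,rows(p,T0,[pose(t) for t in ths])): print(t,r)
q=ik(*pose(ths[-1]),s["joint_pos"]);print(q[0].round(2),round(q[1],4),pose(ths[-1])[0].round(1))
E
python3 arc.py 1.11 1.07 1.02 .97 .92
```

```text
Traceback (most recent call last):
  File "arc.py", line 12, in <module>
    print("bar in lid",bar.round(1),"theta now",th.round(3),"r",np.hypot(l[0],l[2]).round(1),"F",s["wrist_force"].round(1),"gap",s["finger_gap"].round(1),s["time"])
                                                                                                                                 ^^^^^^^^^^^^^^^^^^^^^
AttributeError: 'float' object has no attribute 'round'
```

```bash
sed -i 's/s\["finger_gap"\].round(1)/round(s["finger_gap"],1)/' arc.py; python3 arc.py 1.11 1.07 1.02 .97 .92
```

```text
bar in lid [-225.    -0.5    2.3] theta now 1.135 r 225.0 F [-1.5 -1.9  1.2] gap 19.2 4.325
1.11 {'x': -0.0, 'y': -0.57, 'z': 0.01, 'ax': -0.93, 'ay': -0.0, 'az': -0.78}
1.07 {'x': -0.03, 'y': -1.48, 'z': 0.04, 'ax': -2.42, 'ay': -0.01, 'az': -2.02}
1.02 {'x': -0.1, 'y': -2.61, 'z': 0.13, 'ax': -4.28, 'ay': -0.02, 'az': -3.57}
0.97 {'x': -0.2, 'y': -3.74, 'z': 0.26, 'ax': -6.14, 'ay': -0.03, 'az': -5.13}
0.92 {'x': -0.34, 'y': -4.86, 'z': 0.43, 'ax': -8.0, 'ay': -0.04, 'az': -6.68}
[-0.41 -0.08  1.92  0.92  1.29 -0.94] 0.0 [624.8   3.3 308.2]
```

step_arm([
  {"x": 0, "y": -0.57, "z": 0, "ax": -0.9, "ay": 0, "az": -0.8},
  {"x": 0, "y": -1.48, "z": 0.05, "ax": -2.4, "ay": 0, "az": -2.0},
  {"x": -0.1, "y": -2.6, "z": 0.13, "ax": -4.3, "ay": 0, "az": -3.6},
  {"x": -0.2, "y": -3.74, "z": 0.26, "ax": -6.1, "ay": 0, "az": -5.1},
  {"x": -0.34, "y": -4.86, "z": 0.43, "ax": -8, "ay": 0, "az": -6.7},
])

```text
time: 4.95
position: [625.1, 3.3, 309.3]
tool_rot: [0.548, 0.718, 0.428, -0.038]
wrist_force: [2.1, -0.8, 2.7]
finger_gap: 19.3
```

```bash
python3 arc.py .88 .83 .78 .73 .68
```

```text
bar in lid [-225.    -0.5    2.3] theta now 0.924 r 225.7 F [ 2.1 -0.8  2.7] gap 19.3 4.95
0.88 {'x': -0.07, 'y': -1.0, 'z': 0.09, 'ax': -1.2, 'ay': -0.02, 'az': -1.05}
0.83 {'x': -0.14, 'y': -2.14, 'z': 0.17, 'ax': -3.06, 'ay': -0.02, 'az': -2.61}
0.78 {'x': -0.25, 'y': -3.26, 'z': 0.3, 'ax': -4.92, 'ay': -0.03, 'az': -4.16}
0.73 {'x': -0.38, 'y': -4.38, 'z': 0.48, 'ax': -6.78, 'ay': -0.04, 'az': -5.72}
0.68 {'x': -0.56, 'y': -5.49, 'z': 0.69, 'ax': -8.64, 'ay': -0.05, 'az': -7.27}
[-0.47 -0.18  2.12  1.09  1.21 -1.24] 0.0 [585.2   1.8 270.6]
```

step_arm([
  {"x": -0.07, "y": -1.0, "z": 0.08, "ax": -1.5, "ay": 0, "az": -1.3},
  {"x": -0.14, "y": -2.14, "z": 0.17, "ax": -3.1, "ay": 0, "az": -2.6},
  {"x": -0.25, "y": -3.26, "z": 0.3, "ax": -4.9, "ay": 0, "az": -4.2},
  {"x": -0.38, "y": -4.38, "z": 0.48, "ax": -6.8, "ay": 0, "az": -5.7},
  {"x": -0.56, "y": -5.49, "z": 0.69, "ax": -8.6, "ay": 0, "az": -7.3},
])

```text
time: 5.58
position: [584.7, 1.8, 271.2]
tool_rot: [0.502, 0.717, 0.482, 0.03]
wrist_force: [-3.1, -1.3, 5.2]
finger_gap: 18.8
```

```bash
python3 arc.py .64 .60 .55 .5 .45; python3 -c "
from h import *
a=capture('side')['image'];cv2.imwrite('pics/s5.png',cv2.resize(a[70:310,180:420],(600,600)))"
```

```text
bar in lid [-225.    -0.5    2.3] theta now 0.68 r 225.8 F [-3.1 -1.3  5.2] gap 18.8 5.575
0.64 {'x': -0.11, 'y': -0.91, 'z': 0.13, 'ax': -1.55, 'ay': -0.12, 'az': -1.22}
0.6 {'x': -0.18, 'y': -1.82, 'z': 0.22, 'ax': -3.04, 'ay': -0.13, 'az': -2.47}
0.55 {'x': -0.31, 'y': -2.94, 'z': 0.38, 'ax': -4.9, 'ay': -0.13, 'az': -4.02}
0.5 {'x': -0.47, 'y': -4.05, 'z': 0.58, 'ax': -6.76, 'ay': -0.14, 'az': -5.58}
0.45 {'x': -0.67, 'y': -5.14, 'z': 0.83, 'ax': -8.62, 'ay': -0.15, 'az': -7.14}
[-0.53 -0.19  2.27  1.28  1.18 -1.58] 0.0 [556.8   0.8 226.8]
```

View pics/s5.png

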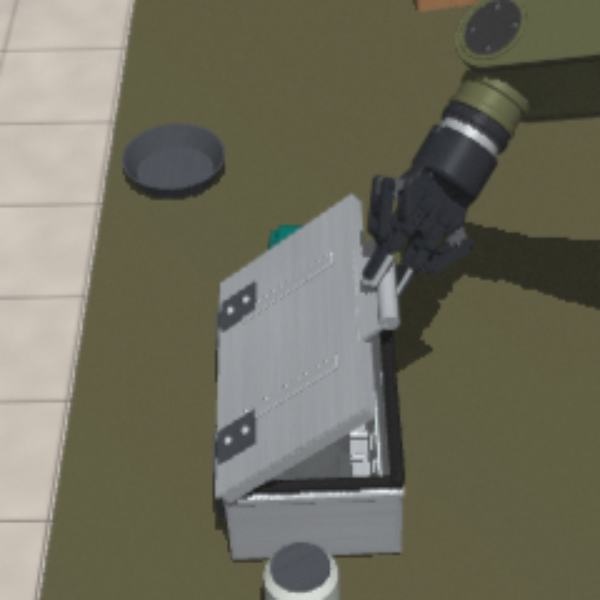

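The lid is following and held: the bar is still between the fingers, at about (385,285) in the crop. Continuing down.

step_arm([
  {"x": -0.1, "y": -0.91, "z": 0.12, "ax": -1.5, "ay": 0, "az": -1.2},
  {"x": -0.18, "y": -1.82, "z": 0.22, "ax": -3, "ay": -0.1, "az": -2.5},
  {"x": -0.31, "y": -2.94, "z": 0.38, "ax": -4.9, "ay": -0.1, "az": -4},
  {"x": -0.47, "y": -4.05, "z": 0.58, "ax": -6.8, "ay": -0.1, "az": -5.6},
  {"x": -0.67, "y": -5.14, "z": 0.83, "ax": -8.6, "ay": -0.1, "az": -7.1},
])

```text
time: 6.25
position: [555.6, 0.9, 226.2]
tool_rot: [0.453, 0.709, 0.531, 0.096]
wrist_force: [-12.3, -5.0, 7.4]
finger_gap: 19.1
```

```bash
python3 arc.py .41 .37 .32 .27 .22
```

```text
bar in lid [-225.    -0.5    2.3] theta now 0.446 r 225.8 F [-12.3  -5.    7.4] gap 19.1 6.25
0.41 {'x': -0.13, 'y': -0.8, 'z': 0.13, 'ax': -1.61, 'ay': -0.17, 'az': -1.29}
0.37 {'x': -0.22, 'y': -1.7, 'z': 0.25, 'ax': -3.1, 'ay': -0.17, 'az': -2.53}
0.32 {'x': -0.37, 'y': -2.81, 'z': 0.44, 'ax': -4.96, 'ay': -0.18, 'az': -4.09}
0.27 {'x': -0.56, 'y': -3.91, 'z': 0.67, 'ax': -6.82, 'ay': -0.19, 'az': -5.65}
0.22 {'x': -0.79, 'y': -4.99, 'z': 0.95, 'ax': -8.67, 'ay': -0.2, 'az': -7.2}
[-0.58 -0.11  2.37  1.48  1.22 -1.97] 0.0 [5.390e+02 1.000e-01 1.776e+02]
```

```bash
cat > arc2.py <<'E'
# argv: prev_theta prev_dx thetas... new_dx ; rows relative to commanded pose(prev)+dx
import sys
av=sys.argv[1:];pt,pd,nd=float(av[0]),float(av[1]),float(av[-1]);ths=[float(a) for a in av[2:-1]]
sys.argv=["",str(ths[-1])]
exec(open("arc.py").read())
p0,Tc=pose(pt);p0=p0+[pd,0,0];print("meas-cmd",(p-p0).round(2))
n=len(ths)
tg=[]
for i,t in enumerate(ths):
    a,b=pose(t);tg.append((a+[pd+(nd-pd)*(i+1)/n,0,0],b))
for t,r in zip(ths,rows(p0,Tc,tg)): print(t,r)
E
python3 arc2.py .45 0.5 .41 .37 .32 .27 .22 -3
```

```text
bar in lid [-225.    -0.5    2.3] theta now 0.446 r 225.8 F [-12.3  -5.    7.4] gap 19.1 6.25
0.22 {'x': -0.79, 'y': -4.99, 'z': 0.95, 'ax': -8.67, 'ay': -0.2, 'az': -7.2}
[-0.58 -0.11  2.37  1.48  1.22 -1.97] 0.0 [5.390e+02 1.000e-01 1.776e+02]
meas-cmd [-1.62  0.1  -0.55]
0.22 {'x': -0.53, 'y': -5.29, 'z': 0.68, 'ax': -8.56, 'ay': -0.04, 'az': -7.15}
```

```bash
sed -i 's/^sys.argv=.*/ths2=ths;sys.argv=["",str(ths[-1])]/; s/^n=len(ths)/ths=ths2;n=len(ths)/' arc2.py; python3 arc2.py .45 0.5 .41 .37 .32 .27 .22 -3
```

```text
bar in lid [-225.    -0.5    2.3] theta now 0.446 r 225.8 F [-12.3  -5.    7.4] gap 19.1 6.25
0.22 {'x': -0.79, 'y': -4.99, 'z': 0.95, 'ax': -8.67, 'ay': -0.2, 'az': -7.2}
[-0.58 -0.11  2.37  1.48  1.22 -1.97] 0.0 [5.390e+02 1.000e-01 1.776e+02]
meas-cmd [-1.62  0.1  -0.55]
0.41 {'x': -0.03, 'y': -0.94, 'z': 0.05, 'ax': -1.49, 'ay': -0.01, 'az': -1.24}
0.37 {'x': -0.09, 'y': -1.88, 'z': 0.12, 'ax': -2.98, 'ay': -0.01, 'az': -2.49}
0.32 {'x': -0.2, 'y': -3.03, 'z': 0.27, 'ax': -4.84, 'ay': -0.02, 'az': -4.04}
0.27 {'x': -0.35, 'y': -4.17, 'z': 0.45, 'ax': -6.7, 'ay': -0.03, 'az': -5.59}
0.22 {'x': -0.53, 'y': -5.29, 'z': 0.68, 'ax': -8.56, 'ay': -0.04, 'az': -7.15}
```

step_arm([
  {"x": -0.03, "y": -0.94, "z": 0.05, "ax": -1.5, "ay": 0, "az": -1.2},
  {"x": -0.09, "y": -1.88, "z": 0.12, "ax": -3, "ay": 0, "az": -2.5},
  {"x": -0.2, "y": -3.03, "z": 0.27, "ax": -4.8, "ay": 0, "az": -4},
  {"x": -0.35, "y": -4.17, "z": 0.45, "ax": -6.7, "ay": 0, "az": -5.6},
  {"x": -0.53, "y": -5.29, "z": 0.68, "ax": -8.6, "ay": 0, "az": -7.15},
])

```text
time: 6.88
position: [536.9, -0.1, 176.5]
tool_rot: [0.402, 0.693, 0.575, 0.165]
wrist_force: [35.9, 17.8, -10.4]
finger_gap: 19.0
```

```bash
python3 arc2.py .22 -3 .19 .16 .13 .1 .07 -3.5;  python3 -c "
from h import *
a=capture('side')['image'];cv2.imwrite('pics/s6.png',cv2.resize(a[70:310,180:420],(600,600)))"
```

```text
bar in lid [-225.    -0.5    2.3] theta now 0.213 r 226.8 F [ 35.9  17.8 -10.4] gap 19.0 6.875
0.07 {'x': -0.56, 'y': -3.16, 'z': 0.71, 'ax': -5.65, 'ay': 0.17, 'az': -4.76}
[-0.59  0.01  2.39  1.61  1.28 -2.23] 0.0 [ 5.337e+02 -1.000e-01  1.439e+02]
meas-cmd [ 0.91 -0.22 -1.07]
0.19 {'x': -0.06, 'y': -0.68, 'z': 0.08, 'ax': -1.12, 'ay': -0.01, 'az': -0.93}
0.16 {'x': -0.13, 'y': -1.35, 'z': 0.17, 'ax': -2.23, 'ay': -0.01, 'az': -1.86}
0.13 {'x': -0.22, 'y': -2.03, 'z': 0.28, 'ax': -3.35, 'ay': -0.02, 'az': -2.8}
0.1 {'x': -0.32, 'y': -2.69, 'z': 0.4, 'ax': -4.47, 'ay': -0.02, 'az': -3.73}
0.07 {'x': -0.43, 'y': -3.35, 'z': 0.54, 'ax': -5.58, 'ay': -0.03, 'az': -4.66}
```

View pics/s6.png

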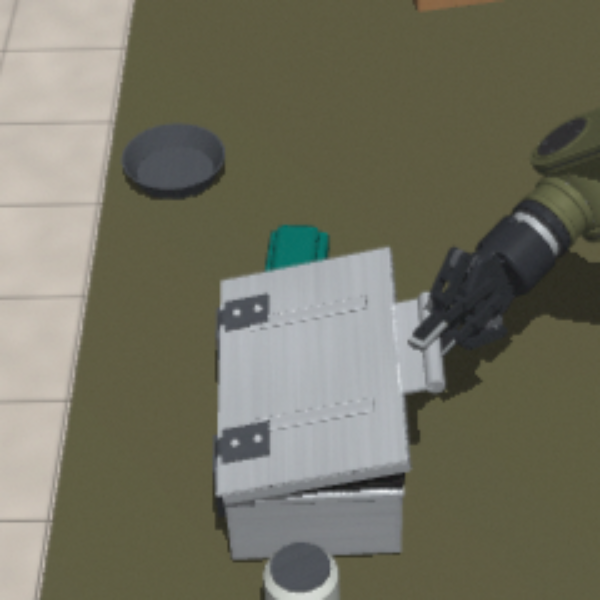

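```bash
python3 arc2.py .22 -3 .21 .2 .18 .16 .14 -0.5
```

```text
bar in lid [-225.    -0.5    2.3] theta now 0.202 r 227.1 F [31.6 11.1 -9.4] gap 18.9 6.925
0.14 {'x': -0.3, 'y': -1.36, 'z': 0.38, 'ax': -3.12, 'ay': 0.27, 'az': -2.74}
[-0.59 -0.05  2.39  1.55  1.24 -2.11] 0.0 [535.5  -0.  159.7]
meas-cmd [ 0.1  -0.2  -3.47]
0.21 {'x': -0.05, 'y': -0.21, 'z': 0.06, 'ax': -0.37, 'ay': -0.0, 'az': -0.31}
0.2 {'x': -0.11, 'y': -0.41, 'z': 0.12, 'ax': -0.74, 'ay': -0.0, 'az': -0.62}
0.18 {'x': -0.19, 'y': -0.84, 'z': 0.22, 'ax': -1.49, 'ay': -0.01, 'az': -1.24}
0.16 {'x': -0.27, 'y': -1.27, 'z': 0.32, 'ax': -2.23, 'ay': -0.01, 'az': -1.86}
0.14 {'x': -0.36, 'y': -1.7, 'z': 0.43, 'ax': -2.98, 'ay': -0.01, 'az': -2.49}
```

step_arm([
  {"x": -0.05, "y": -0.21, "z": 0.06, "ax": -0.4, "ay": 0, "az": -0.3},
  {"x": -0.11, "y": -0.41, "z": 0.12, "ax": -0.7, "ay": 0, "az": -0.6},
  {"x": -0.19, "y": -0.84, "z": 0.22, "ax": -1.5, "ay": 0, "az": -1.2},
  {"x": -0.27, "y": -1.27, "z": 0.32, "ax": -2.2, "ay": 0, "az": -1.9},
])

```text
time: 7.42
position: [534.1, 0.0, 162.5]
tool_rot: [0.387, 0.69, 0.585, 0.18]
wrist_force: [0.4, -1.7, -0.7]
finger_gap: 18.8
```

```bash
python3 arc2.py .16 -1 .14 .12 .1 .08 .06 -1
```

```text
bar in lid [-225.    -0.5    2.3] theta now 0.151 r 226.9 F [ 0.4 -1.7 -0.7] gap 18.8 7.425
0.06 {'x': -0.4, 'y': -2.0, 'z': 0.48, 'ax': -3.94, 'ay': -0.07, 'az': -3.25}
[-0.6   0.02  2.4   1.62  1.28 -2.25] 0.0 [ 5.335e+02 -1.000e-01  1.416e+02]
meas-cmd [-1.18 -0.01 -1.69]
0.14 {'x': -0.05, 'y': -0.45, 'z': 0.06, 'ax': -0.74, 'ay': -0.0, 'az': -0.62}
0.12 {'x': -0.1, 'y': -0.9, 'z': 0.12, 'ax': -1.49, 'ay': -0.01, 'az': -1.24}
0.1 {'x': -0.15, 'y': -1.34, 'z': 0.19, 'ax': -2.23, 'ay': -0.01, 'az': -1.86}
0.08 {'x': -0.22, 'y': -1.79, 'z': 0.27, 'ax': -2.98, 'ay': -0.01, 'az': -2.49}
0.06 {'x': -0.29, 'y': -2.23, 'z': 0.36, 'ax': -3.72, 'ay': -0.02, 'az': -3.11}
```

step_arm([
  {"x": -0.05, "y": -0.45, "z": 0.06, "ax": -0.7, "ay": 0, "az": -0.6},
  {"x": -0.1, "y": -0.9, "z": 0.12, "ax": -1.5, "ay": 0, "az": -1.2},
  {"x": -0.15, "y": -1.34, "z": 0.19, "ax": -2.2, "ay": 0, "az": -1.9},
  {"x": -0.22, "y": -1.79, "z": 0.27, "ax": -3, "ay": 0, "az": -2.5},
  {"x": -0.29, "y": -2.23, "z": 0.36, "ax": -3.7, "ay": 0, "az": -3.1},
])

```text
time: 8.05
position: [531.4, -0.1, 140.2]
tool_rot: [0.362, 0.68, 0.603, 0.208]
wrist_force: [4.1, 1.7, 0.9]
finger_gap: 18.9
```

```bash
python3 arc2.py .06 -1 .05 .04 .03 .02 .01 -1
```

```text
bar in lid [-225.    -0.5    2.3] theta now 0.053 r 226.9 F [4.1 1.7 0.9] gap 18.9 8.05
0.01 {'x': -0.25, 'y': -0.93, 'z': 0.3, 'ax': -2.05, 'ay': -0.14, 'az': -1.7}
[-0.6   0.07  2.39  1.65  1.31 -2.33] 0.0 [ 5.329e+02 -1.000e-01  1.302e+02]
meas-cmd [-1.04 -0.05 -1.4 ]
0.05 {'x': -0.02, 'y': -0.22, 'z': 0.03, 'ax': -0.37, 'ay': -0.0, 'az': -0.31}
0.04 {'x': -0.05, 'y': -0.45, 'z': 0.06, 'ax': -0.74, 'ay': -0.0, 'az': -0.62}
0.03 {'x': -0.08, 'y': -0.67, 'z': 0.1, 'ax': -1.12, 'ay': -0.01, 'az': -0.93}
0.02 {'x': -0.11, 'y': -0.9, 'z': 0.13, 'ax': -1.49, 'ay': -0.01, 'az': -1.24}
0.01 {'x': -0.14, 'y': -1.12, 'z': 0.17, 'ax': -1.86, 'ay': -0.01, 'az': -1.55}
```

step_arm([
  {"x": -0.02, "y": -0.22, "z": 0.03, "ax": -0.4, "ay": 0, "az": -0.3},
  {"x": -0.05, "y": -0.45, "z": 0.06, "ax": -0.7, "ay": 0, "az": -0.6},
  {"x": -0.08, "y": -0.67, "z": 0.1, "ax": -1.1, "ay": 0, "az": -0.9},
  {"x": -0.11, "y": -0.9, "z": 0.13, "ax": -1.5, "ay": 0, "az": -1.2},
  {"x": -0.11, "y": -0.9, "z": 0.13, "ax": -1.5, "ay": 0, "az": -1.2},
])

```text
time: 8.68
position: [530.8, -0.1, 131.2]
tool_rot: [0.352, 0.676, 0.609, 0.219]
wrist_force: [2.3, 0.8, 2.6]
finger_gap: 18.4
```

```bash
python3 arc2.py .02 -1 .01 0 -.01 -.02 -1
```

```text
bar in lid [-225.    -0.5    2.3] theta now 0.014 r 227.1 F [2.3 0.8 2.6] gap 18.4 8.675
-0.02 {'x': -0.24, 'y': -0.72, 'z': 0.27, 'ax': -1.71, 'ay': -0.16, 'az': -1.49}
[-0.6   0.1   2.39  1.67  1.33 -2.39] 0.0 [ 5.329e+02 -1.000e-01  1.234e+02]
meas-cmd [-1.17  0.02 -1.33]
0.01 {'x': -0.03, 'y': -0.22, 'z': 0.03, 'ax': -0.37, 'ay': -0.0, 'az': -0.31}
0.0 {'x': -0.05, 'y': -0.45, 'z': 0.06, 'ax': -0.74, 'ay': -0.0, 'az': -0.62}
-0.01 {'x': -0.08, 'y': -0.67, 'z': 0.1, 'ax': -1.12, 'ay': -0.01, 'az': -0.93}
-0.02 {'x': -0.11, 'y': -0.89, 'z': 0.14, 'ax': -1.49, 'ay': -0.01, 'az': -1.24}
```

step_arm([
  {"x": -0.03, "y": -0.22, "z": 0.03, "ax": -0.3, "ay": 0, "az": -0.3},
  {"x": -0.03, "y": -0.22, "z": 0.03, "ax": -0.3, "ay": 0, "az": -0.3},
])

```text
time: 8.93
position: [530.8, -0.1, 129.3]
tool_rot: [0.349, 0.675, 0.611, 0.221]
wrist_force: [0.8, 0.7, 4.4]
finger_gap: 19.0
```

step_arm([
  {"x": -0.03, "y": -0.2, "z": 0.03, "ax": 0, "ay": 0, "az": 0},
  {"x": -0.03, "y": -0.2, "z": 0.03, "ax": 0, "ay": 0, "az": 0},
])

```text
time: 9.18
position: [530.9, -0.1, 129.3]
tool_rot: [0.348, 0.674, 0.612, 0.222]
wrist_force: [-7.0, -0.7, 13.7]
finger_gap: 19.0
```

The stop is reached: z held at 129.3 while the force rose to 14 N. Now I release and back off.

step_arm([
  {"x": 0, "y": 0, "z": 0, "ax": 0, "ay": 0, "az": 0},
  {"x": 0, "y": 0, "z": 0, "ax": 0, "ay": 0, "az": 0},
  {"x": 0, "y": 0, "z": 0, "ax": 0, "ay": 0, "az": 0},
  {"x": 0, "y": 0, "z": 0, "ax": 0, "ay": 0, "az": 0},
], hand=5.5)

```text
time: 9.68
position: [530.5, -0.0, 126.3]
tool_rot: [0.35, 0.676, 0.61, 0.221]
wrist_force: [0.2, -0.3, -0.1]
finger_gap: 54.7
```

step_arm([
  {"x": 0, "y": 0, "z": -1.5, "ax": 0, "ay": 0, "az": 0},
  {"x": 0, "y": 0, "z": -4, "ax": 0, "ay": 0, "az": 0},
  {"x": 0, "y": 0, "z": -7, "ax": 0, "ay": 0, "az": 0},
  {"x": 0, "y": 0, "z": -10, "ax": 0, "ay": 0, "az": 0},
  {"x": 0, "y": 0, "z": -10, "ax": 0, "ay": 0, "az": 0},
])

```text
time: 10.3
position: [458.0, -68.6, 142.8]
tool_rot: [0.351, 0.675, 0.609, 0.222]
wrist_force: [-0.1, 0.4, 0.5]
finger_gap: 55.2
```

```bash
python3 - <<'E'
from h import *
s=log()
np.set_printoptions(precision=4,suppress=True)
c=capture("scene");P=pts(c);cv2.imwrite("pics/c7.png",c["image"])
d=capture("side");S=pts(d);cv2.imwrite("pics/s7.png",d["image"])
for n,Q in(("scene",P),("side",S)):
    m=(abs(Q[...,2]-131)<14)&(Q[...,0]>585)&(Q[...,0]<745)&(abs(Q[...,1]-8)<135)
    q=Q[m];A=np.c_[q[:,:2]-[761,11.6],np.ones(len(q))]
    for _ in range(5):
        x=np.linalg.lstsq(A,q[:,2],rcond=None)[0];r=q[:,2]-A@x;k=abs(r)<2.5;A,q=A[k],q[k]
    print(n,len(q),"slope x,y, z at hinge",x,r.std())
E
```

```text
10.3 [-0.872 -0.022  2.453  1.434  1.479 -2.298] [457.994 -68.591 142.795] 55.220799215990304 [-0.104  0.357  0.546]
[[-0.655  0.203  0.728]
 [ 0.745  0.011  0.667]
 [ 0.127  0.979 -0.158]]
scene 6149 slope x,y, z at hinge [  0.0075  -0.0004 133.6714] 1.2592352816704666
side 2735 slope x,y, z at hinge [  0.0058   0.0025 130.1622] 1.3615131953117965
```

View pics/s7.png

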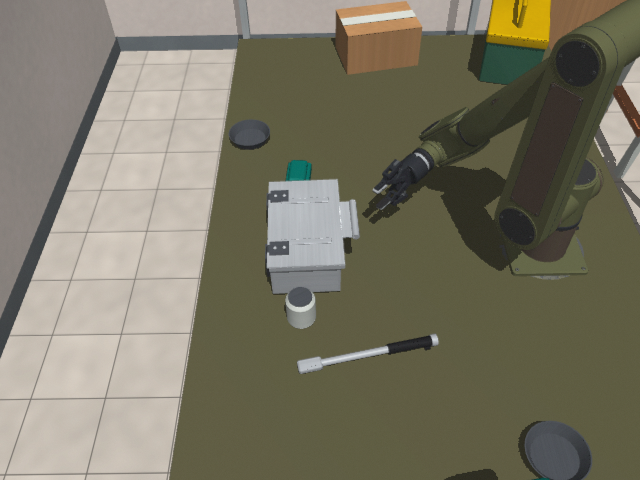

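View pics/c7.png

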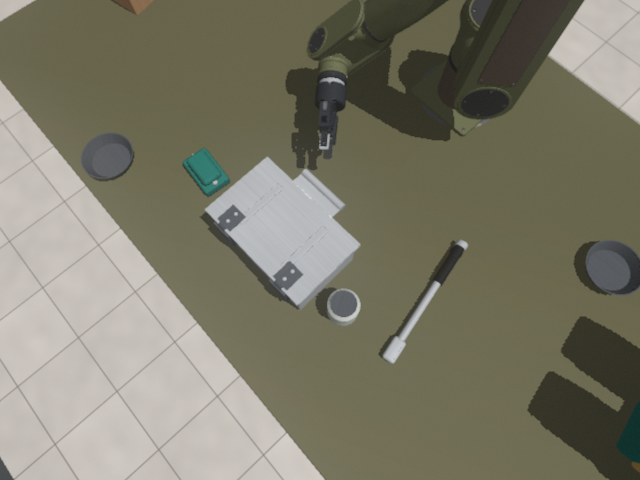

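The views show the lid flat and shut, the hand clear, and the filter (343,307), the wrench (395,348)–(462,246) and the cover all where they were. The slope fits read shut, within calibration, so I hand in.

```bash
python3 -c "
from h import *
print(ctrl.job_done())"
```

```text
the job is handed in; nothing more can be done
None
```

The lid is shut on its seal and the job is handed in at about 10.4 s of the 50 s allowed; no verdict is reported. I gripped the bar from the front and let the lid down along its hinge arc at about 0.4 rad/s. I then pressed until it stopped moving: the height held at 129.3 mm while the upward force rose from 4 to 14 N. After that I opened the fingers and backed off 100 mm.

**Last checks**
- **Lid:** plane fits from the two cameras gave slopes of 0.0075 and 0.0058, with the front edge reading slightly low, so shut within calibration. I did not press it a second time to confirm it stayed home after release.
- **Camera disagreement:** the two views put the lid face at the hinge at 133.7 and 130.2 mm, where 131 mm was expected.
- **Bystanders:** by eye, the oil filter and torque wrench sit at the same pixels as at the start. The rocker cover was mostly hidden by the lid at first and showed no sign of contact.
- **Hand:** it touches nothing, and the wrist force is about 0.

**Less clean on the way down:** my hinge estimate was 1–2 mm off. I over-corrected for it, and the wrist pull reached about 40 N at around 0.2 rad before I brought it back near zero. That is within the 120 N wrist limit.

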